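# Shut the storage box and snap both catches over

## Task

The lid of the white storage box stands ajar. With the fingertips, push the lid down until it is fully shut; only then push each of the two catches on the box's front edge up and over onto the lid until it snaps into lock. Do not pick up, tip or shove the box, and leave the steamer, plate and spoon where they are.

Things in the scene. Friction and masses are not known exactly. Their poses are not given: they have to be found in the camera images.
- box: Loose white plastic storage box, heavy with dishes (about 2.8 kg): 150 deep (its x) by 250 wide (its y) by 100 mm high without lid. Origin: centre of its underside. Its -x side is the front, with the two catches, and looks roughly to the robot; its z is up. It stands on the bench by friction alone.
- lid (a joint): Angle of the box's hinged lid in rad: 0 = fully shut, growing as the front edge rises. The lid is a flat 12 mm plate, 160 (x) by 258 mm (y), hinged along the box's far (+x) upper edge. Its hinge is stiff: it stays at any angle; 1 to 3 N down near the front edge moves it. Shut, its upper face lies 112 mm above the bench.
- lid_front (a point): Middle of the lid's front edge, on its upper face (160 mm from the hinge line along the lid, 12 mm above the lid's underside). A 60 mm wide, 10 mm lip sticks out in front of it.
- lid_hinge (a point): Middle of the lid's hinge line, at the level of the lid's underside: 80 mm behind the box's centre, 100 mm up.
- catch_left (a joint): Angle in rad of the catch at the box's left front (+y of the box). 0 = open stop, leaning outward to the front (-x of the box), 30 degrees from upright; 0.52 = upright; 2.09 = locked, flat along the lid, pointing to the box's +x. Over-centre spring: below 0.80 (dead point, 16 degrees past upright) it springs back open, above it snaps to locked by itself. It takes about 5 N near the tip.
- catch_right (a joint): The same for the catch at the box's right front (-y of the box).
- catch_left_hinge (a point): Middle of the left catch's hinge axis (parallel to the box's y): 88 mm in front of the box's centre, 78 mm to its left, 118 mm up. It sits in a grey bracket 50 mm wide on the front wall; the bracket's two ears reach 124 mm above the bench, 79 to 97 mm in front of the box's centre.
- catch_right_hinge (a point): Middle of the right catch's hinge axis: as the left one, 78 mm to the right of the box's centre.
- catch_left_tip (a point): Free end of the left catch, a plate 36 wide, 55 long from its axis, 6 mm thick, with a 5 mm lip at the end on the face that looks up when locked. The point is in the middle of width and thickness; when open, 28 mm in front of the axis and 48 mm above it.
- catch_right_tip (a point): Free end of the right catch, likewise.
- tier_lower: Bystander: lower tier of a round bamboo steamer, 183 mm across, 55 mm high, loose. Origin: centre of its underside.
- tier_upper: Bystander: upper tier, the same size, standing on the lower one; its top is 110 mm above the bench. Origin: centre of its underside.
- plate: Bystander: green melamine plate, 200 mm across, 22 mm high, loose. Origin: centre of its underside.
- spoon: Bystander: steel slotted spoon, 280 mm long, 12 mm high, lying on the bench between the robot and the box. Origin: near mid-length, on the bench; x along it to the blade.

How it is judged:
By the outcome, as a careful person would: the job done as asked, in the order asked, and still so for the second after the job is handed in, with the robot touching nothing.
It also fails if it takes over 45 s, if anything falls off the work surface, if the arm or the gripper's body presses on something with over 40 N, if the wrist force passes 120 N, or if a joint passes its speed limit or range.

## Robot

A 6-joint arm with a two-finger parallel gripper is mounted at the origin on the work surface. World frame = base frame: x ahead of the robot, y to its left, z up, the work surface at z = 0. Lengths are in mm, angles in rad, forces in N, time in s.
With the tool pointing down it reaches from about 300 to 775 mm from the base axis. Payload 14.6 kg.
Tool frame: the origin (TCP) lies on the centre line of the jaws, within the pads' length; the fingertips stand ahead of it and the grasp point (between the pads) is the TCP (manip.tip_reach is the z of the fingertips in the tool frame, in mm); z points along the fingers, y is the direction in which the jaws open and shut (so a half turn about z gives the same grasp; the last joint's range is limited). The gripper opens to 94 mm and grips with 3 to 60 N. Pads are 16 mm wide; open, the fingers measure 119 mm over their backs; the gripper's body (75 mm by 177 mm) begins 78 mm behind the grasp point.
Start: joints at [-1.284, 0.3, 1.521, -0, 1.321, -0.067], TCP at [190.548, -515.927, 224.446] pointing down, gripper open.
Joint ranges: [-3.03, 3.03], [-0.79, 2.21], [0.23, 2.52], [-1.04, 4.18], [0, 3.07], [-2.55, 2.55]. Speed limits (rad/s): [2.22, 2.22, 2.57, 3.14, 3.14, 3.14].

## Interface

Orientations are given as [roll, pitch, yaw] about the fixed x, y, z axes, in that order (R = Rz(yaw) Ry(pitch) Rx(roll)).
In Python, from cell import manip, camera, search_frame, masks_of, tip_of gives the robot as it stands.
- The arm moves only by the tool send_rows, never from a script. Its argument "plan" is a list of rows, each an object with "travel": the shift along the tool's x, y, z in mm, a list of three; "delta_rot": the turn, a rotation vector about the tool's x, y, z in degrees, a list of three; "fingers": the gripper's target within -1 to 1 (shut at 1, half-way at 0, fully open at -1). In form: [{"travel": [dx, dy, dz], "delta_rot": [wx, wy, wz], "fingers": fingers}, ...]. A call has 1 to 20 rows; each row shifts and turns the commanded pose from where the row before left it, along the tool's axes as they then stand; what a row does not reach is not made up. A row lasts 1/8 s, in which the tool goes at most 62.5 mm and 10.7 degrees, less where a joint would pass 70% of its speed; a pose out of reach is approached as far as the arm can. A call is refused whole if a number of a shift passes 62.5 or a number of a turn 10.7, either way. A call with a gripper value outside its range is refused whole. The fingers move at their own pace and stop on an object; "grip_force" is the grip in N (left out, the last holds). Time passes only in rows, so rows that do not move let the fingers close. It gives the time, the measured TCP pose, the force and the opening at its end, in the units of the state.
- manip.read_state(): the state, without advancing time (a new reading comes with each control period).
- camera(name): name is "side" or "top"; returns a dict with "color" (400x640x3 uint8, red, green, blue), "z_map" (400x640 float32, mm along the optical axis (not along the pixel's ray), 0 where there is no reading), "fov_y" (degrees; the focal length in pixels is half the picture's height over the tangent of half this angle, whatever the lens; pixels are square), "cx", "cy" (the principal point, pixels), "world_from_camera" (4x4, takes a point from camera to world coordinates). Camera axes: x right, y up, looking along -z (the intrinsics and any distortion apply to the point x, -y, -z); pixel columns grow to the right and rows downward; lengths in mm; the calibration is good to about 2 mm. A picture is of the moment at which its call begins.
- manip.sign_off(): hands the job in, once; it reports no verdict.
Trained networks look in the newest picture that a camera, given by its name, has taken for a name from the list of things; names that differ only in an ending like _2 or _b are one class to them, and where a whole thing is asked for, a point or a joint stands for the part that bears it (a point fixed in the world has none). Each returns a list of dicts, best first, with "confidence" (0 to 1); they miss things now and then, are a little off and sometimes report something else, mostly with a low value. They report only what shows in the picture. A call takes as long as a camera call.
- search_frame(name, camera): "at" ([x, y, z] in mm, in the coordinates of the camera as it stood for that picture, good to about 4 mm: the middle of the surface that is visible of it).
- masks_of(name, camera): "region" (400x640 bool, what is visible of it).
- tip_of(name, camera): "at" ([x, y, z] in mm, in the coordinates of the camera as it stood for that picture, good to about 4 mm: a listed point, or the origin of a listed thing).
The state is a dict: "clock": time; "joints": joint angles; "qd": joint speeds; "effort": joint torques, N m; "eef_pos": TCP position; "eef_rot": TCP orientation; "wrist_force": force on the tool from outside, world axes, zero at the start; "moment": the same for the moment, N m; "finger_gap": finger opening in mm.
Only numpy, scipy, OpenCV 4.12 (cv2) and the standard library are available. Lean on these libraries where they do the work, as an engineer would, in place of code of your own. Each camera call takes 0.05 s, during which the arm holds its last target. There are 200 camera calls.

## Working session

There is one attempt and no reset: what is moved stays moved. The work goes in short steps, Python scripts to look and compute and a tool call to move; the robot and the scene stay as the last step left them, time stands still between calls to the robot, and variables do not carry over. Pictures are saved under pics/ and viewed, about 8 in all and at most 12, crops included, and the job is handed in when it is done.

Besides the shell and the picture viewer there is one more tool, called by a JSON object that holds its "method" and its "body". send_rows: Moves the arm, as the interface text tells. Its arguments: {"type":"object","properties":{"plan":{"type":"array"},"grip_force":{"type":"number"}},"required":["plan"]}

```bash
mkdir -p pics; ls
cat > h.py <<'E'
import numpy as np, cv2
from cell import manip, camera, search_frame, masks_of, tip_of
def w(c,p): return (c["world_from_camera"]@np.r_[p,1])[:3]
E
cat > a.py <<'E'
from h import *
print(manip.tip_reach, manip.read_state())
for n in ["side","top"]:
    c=camera(n); cv2.imwrite(f"pics/{n}0.png",c["color"][:,:,::-1]); print(n,c["fov_y"],c["cx"],c["cy"],[k for k in c]); print(c["world_from_camera"].round(3))
    for k in ["box","lid_front","lid_hinge","catch_left_hinge","catch_right_hinge","catch_left_tip","catch_right_tip","tier_upper","plate","spoon"]:
        r=tip_of(k,n); print(k,[(w(c,d["at"]).round(0).tolist(),round(d["confidence"],2)) for d in r[:2]])
E
python3 a.py
```

```text
pics
19.0 {'clock': 0.0, 'joints': array([-1.28360214e+00,  3.00476207e-01,  1.52157680e+00,  5.45377903e-07,
        1.32066684e+00, -6.65826902e-02]), 'qd': array([-0.00062729, -0.00032938, -0.00072051, -0.00030339, -0.00156866,
        0.00097279]), 'effort': array([ 1.40799177e-03, -5.31808341e+01, -3.52728868e+01,  7.08673079e-02,
        2.44989916e-02, -8.32584715e-05]), 'eef_pos': array([ 190.48447696, -515.71453775,  223.88531974]), 'eef_rot': array([-3.14046800e+00, -7.55228469e-05,  3.53776698e-01]), 'wrist_force': array([0.41591413, 1.22575   , 0.66146626]), 'moment': array([0.00155103, 0.04481624, 0.00123743]), 'finger_gap': 93.79270457970033}
side 51.25410346071483 322.3642205244448 201.7058145788408 ['color', 'z_map', 'fov_y', 'cx', 'cy', 'world_from_camera']
[[-8.98000e-01  2.42000e-01 -3.67000e-01  1.18970e+02]
 [-4.39000e-01 -5.11000e-01  7.39000e-01  9.34795e+02]
 [-9.00000e-03  8.25000e-01  5.65000e-01  8.21840e+02]
 [ 0.00000e+00  0.00000e+00  0.00000e+00  1.00000e+00]]
box [([651.0, 94.0, 1.0], 0.71)]
lid_front [([594.0, 108.0, 179.0], 0.83)]
lid_hinge []
catch_
[... 528 characters left out ...]
530e+02]
 [-1.000000e+00  1.100000e-02 -2.000000e-03  1.577900e+01]
 [ 0.000000e+00  1.610000e-01  9.870000e-01  1.502017e+03]
 [ 0.000000e+00  0.000000e+00  0.000000e+00  1.000000e+00]]
box [([655.0, 95.0, 1.0], 0.79), ([515.0, 50.0, 165.0], 0.18)]
lid_front [([595.0, 110.0, 188.0], 0.98), ([504.0, -436.0, 53.0], 0.38)]
lid_hinge [([731.0, 73.0, 100.0], 0.75), ([519.0, 46.0, 164.0], 0.34)]
catch_left_hinge [([589.0, 191.0, 120.0], 0.59)]
catch_right_hinge [([547.0, 40.0, 118.0], 0.55)]
catch_left_tip [([562.0, 199.0, 167.0], 0.47)]
catch_right_tip [([519.0, 51.0, 165.0], 0.41)]
tier_upper [([499.0, -435.0, 55.0], 0.84)]
plate [([572.0, 434.0, -4.0], 0.57)]
spoon [([421.0, -3.0, 4.0], 0.76)]
```

View pics/side0.png

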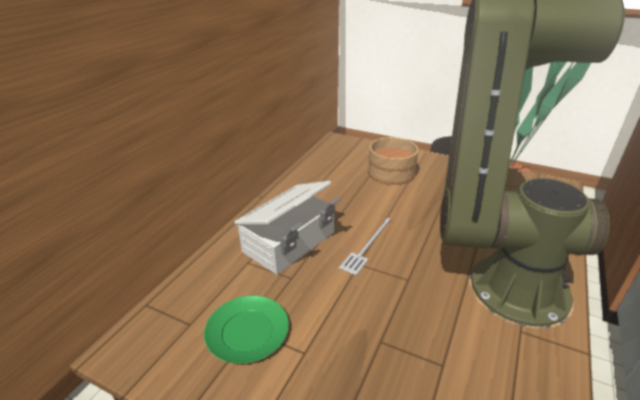

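View pics/top0.png

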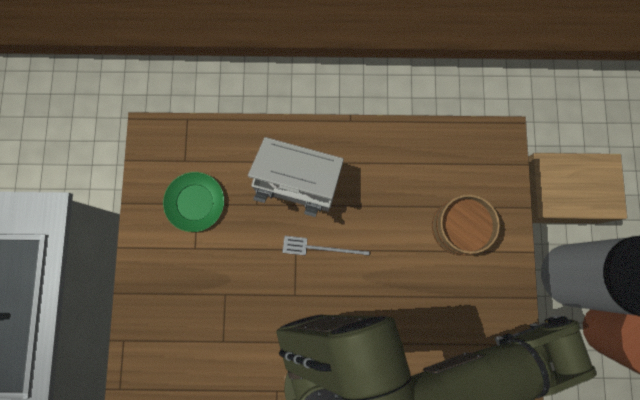

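Pictures 1–2: the side view shows the lid ajar at about (285,205), the catches at (291,240) and (328,215), and the spoon at (365,245). The top view shows the box at (295,175), the plate at (195,202) and the steamer at (470,225). The network points agree: box centre about (653,94), yaw about -15.4°. I'll turn the tool to the box's yaw, close the fingers and go above the lid's front.

{"method": "send_rows", "body": {"plan": [{"travel":[0,0,-8],"delta_rot":[0,0,10.7],"fingers":1},{"travel":[0,0,-8],"delta_rot":[0,0,10.7],"fingers":1},{"travel":[0,0,-8],"delta_rot":[0,0,10.7],"fingers":1},{"travel":[0,0,-8],"delta_rot":[0,0,3.6],"fingers":1},{"travel":[17.4,-54.7,0],"delta_rot":[0,0,0],"fingers":1},{"travel":[17.4,-54.7,0],"delta_rot":[0,0,0],"fingers":1},{"travel":[17.4,-54.7,0],"delta_rot":[0,0,0],"fingers":1},{"travel":[17.4,-54.7,0],"delta_rot":[0,0,0],"fingers":1},{"travel":[17.4,-54.7,0],"delta_rot":[0,0,0],"fingers":1},{"travel":[17.4,-54.7,0],"delta_rot":[0,0,0],"fingers":1},{"travel":[17.4,-54.7,0],"delta_rot":[0,0,0],"fingers":1},{"travel":[17.4,-54.7,0],"delta_rot":[0,0,0],"fingers":1},{"travel":[17.4,-54.7,0],"delta_rot":[0,0,0],"fingers":1},{"travel":[17.4,-54.7,0],"delta_rot":[0,0,0],"fingers":1},{"travel":[17.4,-54.7,0],"delta_rot":[0,0,0],"fingers":1},{"travel":[17.4,-54.7,0],"delta_rot":[0,0,0],"fingers":1},{"travel":[17.4,-54.7,0],"delta_rot":[0,0,0],"fingers":1},{"travel":[0,0,0],"delta_rot":[0,0,0],"fingers":1},{"travel":[0,0,0],"delta_rot":[0,0,0],"fingers":1}], "grip_force": 30}}

```text
clock: 3.48
eef_pos: [597.5, 109.1, 256.2]
eef_rot: [3.141, 0.0, -0.269]
wrist_force: [0.4, -1.1, 0.9]
finger_gap: 0.5
```

{"method": "send_rows", "body": {"plan": [{"travel":[0,0,25],"delta_rot":[0,0,0],"fingers":1},{"travel":[0,0,20],"delta_rot":[0,0,0],"fingers":1},{"travel":[0,0,8],"delta_rot":[0,0,0],"fingers":1},{"travel":[0,0,8],"delta_rot":[0,0,0],"fingers":1},{"travel":[0,0,8],"delta_rot":[0,0,0],"fingers":1},{"travel":[0,0,8],"delta_rot":[0,0,0],"fingers":1},{"travel":[0,0,8],"delta_rot":[0,0,0],"fingers":1}]}}

```text
clock: 4.35
eef_pos: [597.8, 109.4, 171.1]
eef_rot: [-3.141, -0.0, -0.269]
wrist_force: [-0.9, -0.4, 1.7]
finger_gap: 0.5
```

{"method": "send_rows", "body": {"plan": [{"travel":[0,0,6],"delta_rot":[0,0,0],"fingers":1},{"travel":[0,0,6],"delta_rot":[0,0,0],"fingers":1},{"travel":[0,0,6],"delta_rot":[0,0,0],"fingers":1},{"travel":[0,0,6],"delta_rot":[0,0,0],"fingers":1},{"travel":[0,0,5],"delta_rot":[0,0,0],"fingers":1}]}}

```text
clock: 4.97
eef_pos: [597.7, 109.4, 142.0]
eef_rot: [3.142, 0.0, -0.269]
wrist_force: [-0.8, 0.4, 0.3]
finger_gap: 0.3
```

{"method": "send_rows", "body": {"plan": [{"travel":[0,0,4],"delta_rot":[0,0,0],"fingers":1},{"travel":[0,0,4],"delta_rot":[0,0,0],"fingers":1},{"travel":[0,0,2],"delta_rot":[0,0,0],"fingers":1},{"travel":[0,0,1],"delta_rot":[0,0,0],"fingers":1}]}}

```text
clock: 5.48
eef_pos: [597.8, 109.4, 131.4]
eef_rot: [3.142, 0.0, -0.269]
wrist_force: [0.2, 1.0, 0.9]
finger_gap: 0.1
```

{"method": "send_rows", "body": {"plan": [{"travel":[0,0,1],"delta_rot":[0,0,0],"fingers":1},{"travel":[0,0,0],"delta_rot":[0,0,0],"fingers":1}]}}

```text
clock: 5.72
eef_pos: [597.8, 109.4, 131.2]
eef_rot: [-3.141, -0.0, -0.269]
wrist_force: [-4.0, -0.9, 7.8]
finger_gap: 0.5
```

{"method": "send_rows", "body": {"plan": [{"travel":[0,0,1],"delta_rot":[0,0,0],"fingers":1},{"travel":[0,0,0],"delta_rot":[0,0,0],"fingers":1}]}}

```text
clock: 5.98
eef_pos: [597.9, 109.4, 131.1]
eef_rot: [-3.141, -0.001, -0.269]
wrist_force: [-8.2, -1.0, 14.6]
finger_gap: 0.3
```

{"method": "send_rows", "body": {"plan": [{"travel":[0,0,-15],"delta_rot":[0,0,0],"fingers":1},{"travel":[0,0,-60],"delta_rot":[0,0,0],"fingers":1},{"travel":[0,0,-15],"delta_rot":[0,0,0],"fingers":1},{"travel":[-60,0,0],"delta_rot":[0,0,0],"fingers":1},{"travel":[-60,0,0],"delta_rot":[0,0,0],"fingers":1},{"travel":[0,0,0],"delta_rot":[0,0,0],"fingers":1}]}}

```text
clock: 6.72
eef_pos: [479.4, 142.0, 219.7]
eef_rot: [3.142, 0.0, -0.267]
wrist_force: [0.4, 0.1, 0.2]
finger_gap: 0.6
```

```bash
cat > b.py <<'E'
from h import *
import sys
t=sys.argv[1]; print(manip.read_state()["eef_pos"].round(1))
for n in ["side","top"]:
    c=camera(n); x0,y0=(200,150) if n=="side" else (220,110)
    cv2.imwrite(f"pics/{n}{t}.png",cv2.resize(c["color"][y0:y0+140,x0:x0+180,::-1],None,fx=4,fy=4,interpolation=cv2.INTER_CUBIC))
    for k in ["box","lid_front","lid_hinge","catch_left_hinge","catch_right_hinge","catch_left_tip","catch_right_tip"]:
        r=tip_of(k,n); print(n,k,[(w(c,d["at"]).round(0).tolist(),round(d["confidence"],2)) for d in r[:2]])
    r=masks_of("lid_front",n)
    if r:
        m=cv2.erode(r[0]["region"].astype(np.uint8),np.ones((3,3)))>0; v,u=np.nonzero(m&(c["z_map"]>0)); z=c["z_map"][v,u]
        f=200/np.tan(np.radians(c["fov_y"]/2)); P=np.c_[(u-c["cx"])*z/f,-(v-c["cy"])*z/f,-z]
        W=P@c["world_from_camera"][:3,:3].T+c["world_from_camera"][:3,3]
        b=(W[:,:2]-[653,94])@np.array([[.964,.266],[-.266,.964]])
        for lo in range(-90,90,30):
            s=(b[:,0]>lo)&(b[:,0]<lo+30); 
            if s.sum(): print("  lid z at",lo+15,np.percentile(W[s,2],[10,50,90]).round(1),s.sum())
E
python3 b.py 1
```

```text
[479.4 142.  219.7]
side box [([654.0, 91.0, -2.0], 0.68)]
side lid_front [([573.0, 114.0, 109.0], 0.75), ([519.0, 50.0, 165.0], 0.27)]
side lid_hinge [([729.0, 77.0, 98.0], 0.84)]
side catch_left_hinge [([591.0, 194.0, 114.0], 0.62)]
side catch_right_hinge [([553.0, 42.0, 114.0], 0.6), ([563.0, 199.0, 165.0], 0.52)]
side catch_left_tip [([562.0, 198.0, 161.0], 0.57)]
side catch_right_tip [([502.0, -438.0, 1.0], 0.64), ([517.0, 50.0, 164.0], 0.4)]
  lid z at -75 [107.  109.9 112.1] 287
  lid z at -45 [108.8 110.6 112.4] 548
  lid z at -15 [108.5 110.2 112.1] 532
  lid z at 15 [108.5 110.4 112.2] 519
  lid z at 45 [108.5 110.3 112.1] 499
  lid z at 75 [108.4 110.3 111.8] 168
top box [([654.0, 96.0, 3.0], 0.77)]
top lid_front [([572.0, 118.0, 113.0], 0.97), ([419.0, -2.0, 0.0], 0.58)]
top lid_hinge [([727.0, 72.0, 99.0], 0.74), ([517.0, 50.0, 164.0], 0.69)]
top catch_left_hinge [([591.0, 192.0, 121.0], 0.56)]
top catch_right_hinge [([547.0, 37.0, 117.0], 0.62)]
top catch_left_tip [([561.0, 196.0, 167.0], 0.57), ([546.0, 39.0, 117.0], 0.43)]
top catch_right_tip [([520.0, 49.0, 167.0], 0.67)]
```

The lid reads flat (z the same from front to hinge), so it's shut, and the box hasn't moved. Next is the left catch.

{"method": "send_rows", "body": {"plan": [{"travel":[16,-39,0],"delta_rot":[0,0,0],"fingers":1},{"travel":[16,-39,0],"delta_rot":[0,0,0],"fingers":1},{"travel":[0,0,25],"delta_rot":[0,0,0],"fingers":1},{"travel":[0,0,24],"delta_rot":[0,0,0],"fingers":1},{"travel":[8,0,0],"delta_rot":[0,0,0],"fingers":1},{"travel":[5,0,0],"delta_rot":[0,0,0],"fingers":1},{"travel":[4,0,0],"delta_rot":[0,0,0],"fingers":1},{"travel":[4,0,0],"delta_rot":[0,0,0],"fingers":1},{"travel":[4,0,0],"delta_rot":[0,0,0],"fingers":1}]}}

```text
clock: 8.75
eef_pos: [558.2, 201.6, 172.3]
eef_rot: [-3.14, -0.001, -0.269]
wrist_force: [-5.0, 2.3, 5.0]
finger_gap: 0.7
```

{"method": "send_rows", "body": {"plan": [{"travel":[4,0,0],"delta_rot":[0,0,0],"fingers":1},{"travel":[4,0,0],"delta_rot":[0,0,0],"fingers":1}]}}

```text
clock: 9.0
eef_pos: [566.0, 199.2, 171.5]
eef_rot: [-3.141, -0.001, -0.269]
wrist_force: [-3.6, 1.4, 2.9]
finger_gap: 0.2
```

```bash
python3 b.py 2 | grep -v lid
```

```text
[566.  199.2 171.5]
side box [([652.0, 94.0, 1.0], 0.76)]
side catch_left_hinge [([590.0, 194.0, 116.0], 0.41)]
side catch_right_hinge [([550.0, 38.0, 118.0], 0.52)]
side catch_left_tip [([581.0, 196.0, 170.0], 0.47)]
side catch_right_tip [([519.0, 49.0, 165.0], 0.67)]
top box [([651.0, 94.0, 4.0], 0.68)]
top catch_left_hinge []
top catch_right_hinge [([543.0, 38.0, 117.0], 0.55)]
top catch_left_tip []
top catch_right_tip [([521.0, 49.0, 161.0], 0.51)]
```

{"method": "send_rows", "body": {"plan": [{"travel":[4,0,0],"delta_rot":[0,0,0],"fingers":1},{"travel":[4,0,0],"delta_rot":[0,0,0],"fingers":1},{"travel":[4,0,0],"delta_rot":[0,0,0],"fingers":1},{"travel":[4,0,0],"delta_rot":[0,0,0],"fingers":1},{"travel":[4,0,0],"delta_rot":[0,0,0],"fingers":1}]}}

```text
clock: 10.52
eef_pos: [585.1, 193.7, 170.3]
eef_rot: [3.141, 0.0, -0.269]
wrist_force: [-1.4, -0.4, -0.2]
finger_gap: 0.7
```

{"method": "send_rows", "body": {"plan": [{"travel":[4,0,0],"delta_rot":[0,0,0],"fingers":1},{"travel":[4,0,0],"delta_rot":[0,0,0],"fingers":1},{"travel":[4,0,0],"delta_rot":[0,0,0],"fingers":1},{"travel":[0,0,0],"delta_rot":[0,0,0],"fingers":1}]}}

```text
clock: 11.02
eef_pos: [596.6, 190.5, 170.4]
eef_rot: [3.142, -0.0, -0.27]
wrist_force: [-0.3, 0.8, -0.2]
finger_gap: 0.6
```

```bash
python3 b.py 3
```

```text
[596.6 190.5 170.4]
side box [([652.0, 92.0, 0.0], 0.62)]
side lid_front [([572.0, 114.0, 109.0], 0.56)]
side lid_hinge [([730.0, 75.0, 96.0], 0.71), ([573.0, 113.0, 108.0], 0.43)]
side catch_left_hinge [([588.0, 192.0, 115.0], 0.57)]
side catch_right_hinge [([551.0, 39.0, 114.0], 0.44)]
side catch_left_tip [([643.0, 179.0, 116.0], 0.68)]
side catch_right_tip [([519.0, 50.0, 165.0], 0.55)]
  lid z at -75 [107.1 109.9 111.8] 304
  lid z at -45 [108.6 110.3 112.1] 396
  lid z at -15 [108.6 110.3 112. ] 367
  lid z at 15 [108.3 110.3 112.1] 407
  lid z at 45 [108.4 110.3 112.1] 249
  lid z at 75 [108.3 109.9 111.6] 65
top box [([656.0, 92.0, 0.0], 0.81)]
top lid_front [([573.0, 116.0, 113.0], 0.8)]
top lid_hinge [([733.0, 74.0, 102.0], 0.83)]
top catch_left_hinge []
top catch_right_hinge [([548.0, 38.0, 119.0], 0.64)]
top catch_left_tip [([572.0, 433.0, -4.0], 0.54)]
top catch_right_tip [([521.0, 47.0, 166.0], 0.58)]
  lid z at -75 [108.5 112.6 115.9] 289
  lid z at -45 [108.8 112.7 116.6] 419
  lid z at -15 [108.8 112.7 116.6] 491
  lid z at 15 [109.  112.6 116.2] 609
  lid z at 45 [109.3 112.8 116.7] 693
  lid z at 75 [108.6 112.6 116.7] 370
```

Left catch is locked: its tip is at (643,179,116), 55 mm past the axis. The right one gets the same push, 156 mm over.

{"method": "send_rows", "body": {"plan": [{"travel":[-4,0,-50],"delta_rot":[0,0,0],"fingers":1},{"travel":[-32,52,0],"delta_rot":[0,0,0],"fingers":1},{"travel":[-32,52,0],"delta_rot":[0,0,0],"fingers":1},{"travel":[0,52,0],"delta_rot":[0,0,0],"fingers":1},{"travel":[0,0,25],"delta_rot":[0,0,0],"fingers":1},{"travel":[0,0,25],"delta_rot":[0,0,0],"fingers":1},{"travel":[8,0,0],"delta_rot":[0,0,0],"fingers":1},{"travel":[5,0,0],"delta_rot":[0,0,0],"fingers":1},{"travel":[4,0,0],"delta_rot":[0,0,0],"fingers":1},{"travel":[4,0,0],"delta_rot":[0,0,0],"fingers":1},{"travel":[4,0,0],"delta_rot":[0,0,0],"fingers":1}]}}

```text
clock: 13.3
eef_pos: [513.2, 52.1, 171.5]
eef_rot: [-3.141, 0.001, -0.269]
wrist_force: [-8.0, 2.4, 6.9]
finger_gap: 0.2
```

{"method": "send_rows", "body": {"plan": [{"travel":[4,0,0],"delta_rot":[0,0,0],"fingers":1},{"travel":[4,0,0],"delta_rot":[0,0,0],"fingers":1},{"travel":[4,0,0],"delta_rot":[0,0,0],"fingers":1},{"travel":[4,0,0],"delta_rot":[0,0,0],"fingers":1}]}}

```text
clock: 13.8
eef_pos: [529.2, 47.5, 170.7]
eef_rot: [-3.141, -0.0, -0.269]
wrist_force: [-2.2, 0.5, 2.4]
finger_gap: 0.1
```

{"method": "send_rows", "body": {"plan": [{"travel":[4,0,0],"delta_rot":[0,0,0],"fingers":1},{"travel":[4,0,0],"delta_rot":[0,0,0],"fingers":1},{"travel":[4,0,0],"delta_rot":[0,0,0],"fingers":1},{"travel":[4,0,0],"delta_rot":[0,0,0],"fingers":1},{"travel":[4,0,0],"delta_rot":[0,0,0],"fingers":1},{"travel":[4,0,0],"delta_rot":[0,0,0],"fingers":1},{"travel":[3,0,0],"delta_rot":[0,0,0],"fingers":1},{"travel":[0,0,0],"delta_rot":[0,0,0],"fingers":1}]}}

```text
clock: 14.8
eef_pos: [555.0, 40.2, 170.4]
eef_rot: [3.142, -0.0, -0.269]
wrist_force: [-0.0, -0.8, 0.3]
finger_gap: 0.3
```

{"method": "send_rows", "body": {"plan": [{"travel":[-4,0,-50],"delta_rot":[0,0,0],"fingers":1},{"travel":[-50,0,-10],"delta_rot":[0,0,0],"fingers":1},{"travel":[-50,0,0],"delta_rot":[0,0,0],"fingers":1},{"travel":[-50,0,0],"delta_rot":[0,0,0],"fingers":1},{"travel":[0,0,0],"delta_rot":[0,0,0],"fingers":1}]}}

```text
clock: 15.42
eef_pos: [404.6, 81.9, 231.0]
eef_rot: [-3.141, -0.001, -0.268]
wrist_force: [0.6, -0.0, -0.7]
finger_gap: 0.4
```

```bash
python3 b.py 4
python3 - <<'E'
import cv2,numpy as np
a=cv2.imread("pics/side4.png");b=cv2.imread("pics/top4.png")
cv2.imwrite("pics/both4.png",cv2.resize(np.vstack([a,b]),None,fx=.53,fy=.53,interpolation=cv2.INTER_AREA))
E
```

```text
[404.6  81.9 231. ]
side box [([651.0, 91.0, 3.0], 0.89)]
side lid_front [([575.0, 113.0, 110.0], 0.73)]
side lid_hinge [([731.0, 72.0, 97.0], 0.85)]
side catch_left_hinge [([589.0, 195.0, 117.0], 0.76)]
side catch_right_hinge [([550.0, 43.0, 118.0], 0.72)]
side catch_left_tip [([643.0, 176.0, 113.0], 0.46)]
side catch_right_tip [([599.0, 30.0, 115.0], 0.69)]
  lid z at -75 [107.  109.9 112. ] 286
  lid z at -45 [108.3 110.4 112.1] 347
  lid z at -15 [108.5 110.5 112.1] 435
  lid z at 15 [108.7 110.3 112. ] 506
  lid z at 45 [108.6 110.4 112.4] 500
  lid z at 75 [108.5 110.2 112. ] 168
top box [([654.0, 92.0, 1.0], 0.96)]
top lid_front [([570.0, 118.0, 111.0], 0.9)]
top lid_hinge [([730.0, 73.0, 101.0], 0.78), ([574.0, 429.0, -3.0], 0.66)]
top catch_left_hinge [([590.0, 193.0, 119.0], 0.63)]
top catch_right_hinge [([545.0, 41.0, 118.0], 0.53)]
top catch_left_tip [([643.0, 177.0, 119.0], 0.71)]
top catch_right_tip [([597.0, 27.0, 117.0], 0.8)]
  lid z at -75 [108.1 112.3 116.1] 366
  lid z at -45 [109.1 112.6 116.6] 514
  lid z at -15 [108.8 112.8 116.7] 758
  lid z at 15 [108.7 112.7 116.5] 769
  lid z at 45 [109.3 113.  116.4] 753
  lid z at 75 [108.9 112.3 116.2] 350
```

View pics/both4.png

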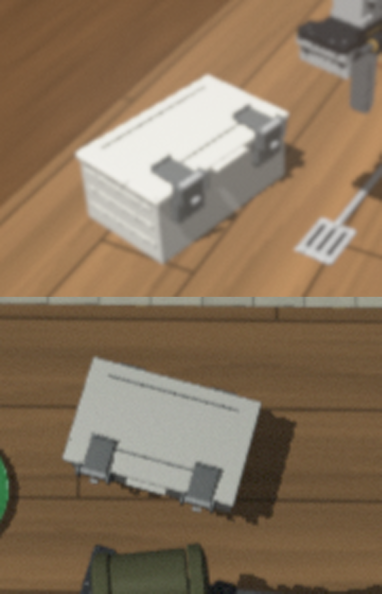

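Picture 3 shows the lid shut, both catches flat on it (side view (178,170) and (258,120); top view (100,455) and (203,483)), and the arm clear. Handing in.

```bash
python3 -c "
from h import *
print(manip.sign_off())"
```

```text
the job is handed in; nothing more can be done
None
```

The lid is fully shut and both catches are locked over it, and I handed the job in at about 16–17 s on the robot's clock, against the 45 s limit.

- **Lid:** I pushed it down with the closed fingertips until it stopped. It pressed back with about 15 N, and the camera depth showed it flat from front edge to hinge before I touched a catch.
- **Catches:** I pushed the left one, then the right, over their dead points. In the last check both tips lay flat on the lid, about 53 mm behind their axes at a height of about 116 mm.
- **Box:** it stayed in place within what the cameras can measure (a few mm).
- **Steamer, plate and spoon:** the fingers never went near them, but I did not measure their positions again at the end.
- **Forces:** the highest wrist force I read was about 17 N, checked only at the end of each move.

No checks failed. The side and top cameras differed by 2–3 mm in lid height, which is about their calibration error.

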